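Load a paint cup into the leak-check stand

ROBOT

A 6-joint arm with a two-finger parallel gripper is mounted at the origin on the work surface. World frame = base frame: x ahead of the robot, y to its left, z up, the work surface at z = 0. Lengths are in mm, angles in rad, forces in N, time in s.
With the tool pointing down it reaches from about 300 to 775 mm from the base axis. Payload 14.6 kg.
Tool frame: the origin (TCP) lies at the very end of the fingers, on their centre line; the grasp point (between the pads) lies 19 mm behind it; y points along the fingers, x is the direction in which the jaws open and shut, and the axes are right-handed (so a half turn about y gives the same grasp; the last joint's range is limited). The gripper opens to 94 mm and grips with 3 to 60 N. Pads are 16 mm wide; open, the fingers measure 119 mm over their backs; the gripper's body (75 mm by 177 mm) begins 78 mm behind the grasp point.
Start: joints at [1.067, 0.3, 1.521, -0, 1.321, -0.067], TCP at [232.669, 498.352, 205.446] pointing down, gripper open.
Joint ranges: [-3.03, 3.03], [-0.79, 2.21], [0.23, 2.52], [-1.04, 4.18], [0, 3.07], [-2.55, 2.55]. Speed limits (rad/s): [2.22, 2.22, 2.57, 3.14, 3.14, 3.14].

INTERFACE

Orientations are given as [roll, pitch, yaw] about the fixed x, y, z axes, in that order (R = Rz(yaw) Ry(pitch) Rx(roll)).
In Python, from workcell import arm, cams gives the robot as it stands.
- The arm moves only by the tool servo_tool, never from a script. Its argument "motion" is a list of rows, each a list of 7 numbers: the shift along the tool's x, y, z normalised to -1 to 1, where 1 is 0.2 m, then the turn, a rotation vector about the tool's x, y, z normalised to -1 to 1, where 1 is 2 pi rad, then the opening, from -1 (shut) to 1 (fully open). In form: [[x, y, z, rx, ry, rz, fingers], ...]. A call has 1 to 20 rows; each row shifts and turns the pose as measured when the row begins, along the tool's axes as they then stand; what a row does not reach is not made up. A row lasts 1/10 s, in which the tool goes at most 50 mm and 8.59 degrees, less where a joint would pass 70% of its speed; a pose out of reach is approached as far as the arm can. A call with a number of a shift or a turn outside -1 to 1 is refused whole. A call with a gripper value outside its range is refused whole. The fingers move at their own pace and stop on an object; "grip_force" is the grip in N (left out, the last holds). Time passes only in rows, so rows that do not move let the fingers close. It gives the time, the measured TCP pose, the force and the opening at its end, in the units of the state.
- arm.read_state(): the state, without advancing time (a new reading comes with each control period).
- cams.camera(name): name is "scene" or "side" or "wrist"; returns the picture (384x512x3 uint8, red, green, blue); there is no depth.
- cams.get_calibration(name): a dict with "vfov" (degrees; the focal length in pixels is half the picture's height over the tangent of half this angle, whatever the lens; pixels are square), "cx", "cy" (the principal point, pixels), "T" (4x4, takes a point from camera to world coordinates); the wrist camera has in their place "T_tool_cam" (4x4, takes a point from camera to tool coordinates, whose origin is the TCP and whose axes are the tool frame's). Camera axes: x right, y down, z forward; pixel columns grow to the right and rows downward; lengths in mm; the calibration is good to about 2 mm. A picture is of the moment at which its call begins: read the wrist's pose just before it. get_calibration takes no time and is no camera call.
- arm.close_job(): hands the job in, once; it reports no verdict.
Trained networks look in the newest picture that a camera, given by its name, has taken for a name from the list of things; names that differ only in an ending like _2 or _b are one class to them, and where a whole thing is asked for, a point or a joint stands for the part that bears it (a point fixed in the world has none). Each returns a list of dicts, best first, with "conf" (0 to 1); they miss things now and then, are a little off and sometimes report something else, mostly with a low value. They report only what shows in the picture. A call takes as long as a camera call.
- cams.recognise(camera, name): "location" ([column, row] in pixels, amid what is visible of it).
- cams.pinpoint(camera, name): "location" ([column, row] in pixels: a listed point, or the origin of a listed thing).
The state is a dict: "clock": time; "q": joint angles; "dq": joint speeds; "tau": joint torques, N m; "tool_pos": TCP position; "tool_rot": TCP orientation; "ft_force": force on the tool from outside, world axes, zero at the start; "ft_torque": the same for the moment, N m; "finger_gap": finger opening in mm.
Only numpy, scipy, OpenCV 4.12 (cv2) and the standard library are available. Lean on these libraries where they do the work, as an engineer would, in place of code of your own. Each camera call takes 0.05 s, during which the arm holds its last target.

TASK

Stand the paint cup with the blue lid on the sprung pad of the leak-check stand and hold it down until both orange side latches have snapped over its black collar, then let go so that it stays down, level, by itself. Leave the cup with the amber lid where it is.

Things in the scene. Friction and masses are not known exactly. Their poses are not given: they have to be found in the camera images.
- cup_blue: The only blue-lidded cup, empty, closed, round, about 90 g, 110 mm tall. Origin: centre of its underside, z up. Heights above it: clear body 56 mm diameter to 42 mm; black collar 84 mm diameter, 42-48 mm; blue dome, 56 mm diameter, narrowing to 62 mm; straight neck 28 mm diameter, 62-110 mm (top 12 mm a black flat plug). Grip the neck's top 22 mm from above to stay clear of the stand's towers.
- cup_amber: Same cup, origin and sizes, with an amber (orange-yellow) lid; not to be moved. A third loose cup has a white lid, as have the cups in the racks.
- stand: Fixed grey base 160 (x) by 210 (y) by 35 mm. Origin: underside centre, z up, on the pad's axis. At its +y and -y sides a tower 133 mm high, 44 mm wide in x, inner face 64 mm off centre, holds an orange spring latch 24 mm wide, tip 32 mm off centre, underside 101 mm up; its bevel rises outwards to 130 mm up, 52 mm off centre. Have the cup within 8 mm of the axis.
- pad (a joint): Travel in m of the sprung pad (80 mm black disc, yellow ring): 0 up, top 89 mm above the table; 0.042 at its stop. Spring 4 N up, 10.5 N at the stop; pushing the collar past the latches adds about 3 to 6 N on the way. With the pad over 0.036 down they slide back over the collar in about 0.5 s; let go, the cup stays at 0.036, underside 53 mm above the table.

How it is judged:
By the outcome, as a careful person would: the job done as asked, in the order asked, and still so for the second after the job is handed in, with the robot touching nothing.
It also fails if it takes over 42 s, if anything falls off the work surface, if the arm or the gripper's body presses on something with over 40 N, if the wrist force passes 120 N, or if a joint passes its speed limit or range.

## Working session

There is one attempt and no reset: what is moved stays moved. The work goes in short steps, Python scripts to look and compute and a tool call to move; the robot and the scene stay as the last step left them, time stands still between calls to the robot, and variables do not carry over. Pictures are saved under pics/ and viewed, and the job is handed in when it is done.

Besides the shell and the picture viewer there is one more tool, called after "Emit:" in YAML: its name, and indented under it one key for each argument. servo_tool: Moves the arm, as the interface text tells. Its arguments: {"type":"object","properties":{"motion":{"type":"array"},"grip_force":{"type":"number"}},"required":["motion"]}

```bash
mkdir -p pics; ls
cat > h.py <<'E'
from workcell import arm, cams
import numpy as np, cv2
from scipy.spatial.transform import Rotation as R
def save(n,f):
    im=cams.camera(n); cv2.imwrite('pics/'+f,im[:,:,::-1]); return im
def toolT(s=None):
    s=s or arm.read_state(); T=np.eye(4); T[:3,:3]=R.from_euler('xyz',s['tool_rot']).as_matrix(); T[:3,3]=s['tool_pos']; return T
def ray(n,px,Tt=None):
    c=cams.get_calibration(n); f=192/np.tan(np.radians(c['vfov'])/2)
    T=np.array(c['T']) if 'T' in c else Tt@np.array(c['T_tool_cam'])
    d=np.array([(px[0]-c['cx'])/f,(px[1]-c['cy'])/f,1]); d=T[:3,:3]@d
    return T[:3,3],d/np.linalg.norm(d)
def tri(rs):
    A=sum(np.eye(3)-np.outer(d,d) for o,d in rs); b=sum((np.eye(3)-np.outer(d,d))@o for o,d in rs)
    p=np.linalg.solve(A,b); return p,[np.linalg.norm((np.eye(3)-np.outer(d,d))@(p-o)) for o,d in rs]
def atz(r,z): o,d=r; return o+d*(z-o[2])/d[2]
def proj(n,P,Tt=None):
    c=cams.get_calibration(n); f=192/np.tan(np.radians(c['vfov'])/2)
    T=np.array(c['T']) if 'T' in c else Tt@np.array(c['T_tool_cam'])
    p=np.linalg.inv(T)@np.r_[P,1]; return [c['cx']+f*p[0]/p[2],c['cy']+f*p[1]/p[2]]
E
python3 - <<'E'
from h import *
s=arm.read_state(); print(s)
ims=[save(n,n+'0.png') for n in('scene','side','wrist')]
for n in('scene','side','wrist'):
    print(n,cams.get_calibration(n))
    for t in('cup_blue','cup_amber','stand','pad'):
        print(n,t,'rec',[(np.round(a['location']),round(a['conf'],2)) for a in cams.recognise(n,t)[:3]],'pin',[(np.round(a['location'],1),round(a['conf'],2)) for a in cams.pinpoint(n,t)[:3]])
E
```

```text
pics
{'clock': 0.0, 'q': array([ 1.06736953e+00,  3.00481563e-01,  1.52160825e+00, -1.05305917e-05,
        1.32070375e+00, -6.66346397e-02]), 'dq': array([-0.00027547,  0.00104826, -0.00093712,  0.00062683,  0.00114682,
        0.00144017]), 'tau': array([-3.72987139e-03, -5.31815314e+01, -3.52731693e+01,  7.07150227e-02,
        2.44842254e-02, -1.83435782e-04]), 'tool_pos': array([232.55823424, 498.10960498, 204.86910097]), 'tool_rot': array([-1.57072654e+00,  1.19893049e-03,  1.13400682e+00]), 'ft_force': array([0.73163271, 1.2581336 , 0.80131248]), 'ft_torque': array([0.01578355, 0.00336388, 0.0425918 ]), 'finger_gap': 94.10183711687033}
scene {'vfov': 48.81316339822642, 'cx': 257.70176759102503, 'cy': 184.48899089008975, 'T': array([[-2.82405815e-01,  6.28817542e-01, -7.24455282e-01,
         1.16956704e+03],
       [ 9.59047491e-01,  1.67914061e-01, -2.28106946e-01,
         2.32255691e+02],
       [-2.17914207e-02, -7.59205748e-01, -6.50485793e-01,
         6.44276849e+02],
       [ 0.00000000e+00,  0.00000000e+00,  0.00000000e+00,
         1.00000000e+00]])}
scene cup_blue rec [] pin [(array([304.8, 253.3]), 0.77)]
scene cup_amber rec [(array([298., 184.]), 0.89)] pin [(array([302. , 195.8]), 0.92)]
scene stand rec [(array([142., 176.]), 0.71)] pin [(array([146.8, 184.5]), 0.78)]Traceback (most recent call last):
  File "<stdin>", line 7, in <module>
ValueError: it knows: cup_amber, cup_blue, stand
```

```bash
python3 - <<'E'
from h import *
for n in('side','wrist'):
    print(n,cams.get_calibration(n))
for n in('scene','side','wrist'):
    for t in('cup_blue','cup_amber','stand'):
        print(n,t,'rec',[(np.round(a['location']),round(a['conf'],2)) for a in cams.recognise(n,t)[:3]],'pin',[(np.round(a['location'],1),round(a['conf'],2)) for a in cams.pinpoint(n,t)[:3]])
E
python3 -c "
import cv2,numpy as np
a=[cv2.imread('pics/%s0.png'%n) for n in('scene','side','wrist')]
print([x.shape for x in a])"
```

```text
side {'vfov': 54.32373031017951, 'cx': 251.62820743371864, 'cy': 193.777931055775, 'T': array([[ 9.80715205e-01, -1.32854593e-01,  1.43343448e-01,
         4.39360197e+02],
       [-1.95389788e-01, -6.49477399e-01,  7.34848242e-01,
        -5.61705009e+02],
       [-4.52963425e-03, -7.48684690e-01, -6.62910791e-01,
         6.34229647e+02],
       [ 0.00000000e+00,  0.00000000e+00,  0.00000000e+00,
         1.00000000e+00]])}
wrist {'vfov': 68.6327893639664, 'cx': 254.67924105350548, 'cy': 190.7789348362726, 'T_tool_cam': array([[ 9.99999445e-01, -1.04383455e-03, -1.45876627e-04,
         1.55810115e-01],
       [-1.46831422e-04, -2.75026787e-01,  9.61436553e-01,
        -1.78724928e+02],
       [-1.04370067e-03, -9.61435997e-01, -2.75026787e-01,
         8.04497974e+01],
       [ 0.00000000e+00,  0.00000000e+00,  0.00000000e+00,
         1.00000000e+00]])}
scene cup_blue rec [] pin [(array([304.8, 253.3]), 0.77)]
scene cup_amber rec [(array([298., 184.]), 0.89)] pin [(array([302. , 195.8]), 0.92)]
scene stand rec [(array([142., 176.]), 0.71)] pin [(array([146.8, 184.5]), 0.78)]
side cup_blue rec [(array([266., 175.]), 0.79)] pin [(array([266.3, 188.4]), 0.62)]
side cup_amber rec [(array([210., 192.]), 0.65)] pin [(array([210.7, 205.1]), 0.78)]
side stand rec [(array([265., 326.]), 0.69)] pin [(array([263.1, 334.8]), 0.86)]
wrist cup_blue rec [] pin []
wrist cup_amber rec [] pin []
wrist stand rec [] pin []
[(384, 512, 3), (384, 512, 3), (384, 512, 3)]
```

View pics/scene0.png

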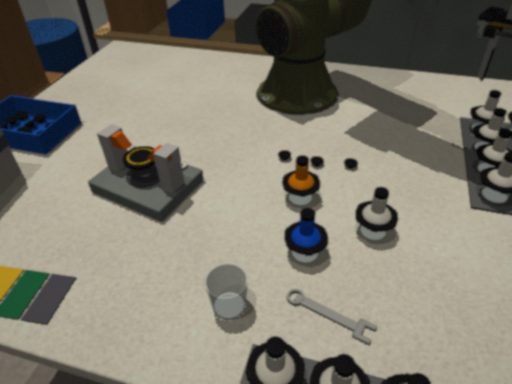

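View pics/side0.png

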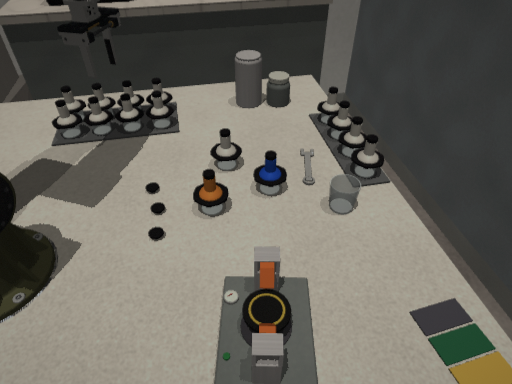

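View pics/wrist0.png

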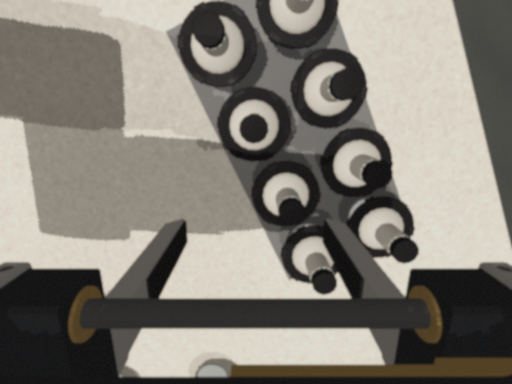

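Scene: blue cup neck (308,215), amber (301,180), stand (147,180). Side: blue (270,173), amber (210,190), stand pad (267,312). The wrist view shows only a rack.

Run:
```python
from h import *
def t(name,a,b):
    p,e=tri([ray('scene',a),ray('side',b)]); print(name,np.round(p,1),np.round(e,1))
t('blue org',(304.8,253.3),(266.3,188.4))
t('amber org',(302,195.8),(210.7,205.1))
t('stand org',(146.8,184.5),(263.1,334.8))
t('blue top',(308,212),(270.5,155))
t('amber top',(301.5,159),(209.5,174))
t('pad',(143,158),(267,311))
S,_=tri([ray('scene',(146.8,184.5)),ray('side',(263.1,334.8))])
im={}
for n in('scene','side'):
    c=cv2.imread(f'pics/{n}0.png')
    cv2.imwrite(f'pics/{n}_crop0.png',cv2.resize(c[110:230,70:230] if n=='scene' else c[235:384,200:340],None,fx=4,fy=4,interpolation=cv2.INTER_CUBIC))
    cv2.imwrite(f'pics/{n}_blue0.png',cv2.resize(c[195:275,265:345] if n=='scene' else c[140:215,220:320],None,fx=6,fy=6,interpolation=cv2.INTER_CUBIC))
```

```text
blue org [620.6 155.3  -3.9] [3. 3.]
amber org [468.9 115.2   4.6] [0.1 0.1]
stand org [ 523.  -241.6    5.6] [2.4 2.4]
blue top [624.2 152.6 108. ] [1.8 1.8]
amber top [472.3 108.9 107.9] [1.5 1.5]
pad [ 525.1 -238.    82.3] [2.3 2.3]
```

View pics/scene_crop0.png

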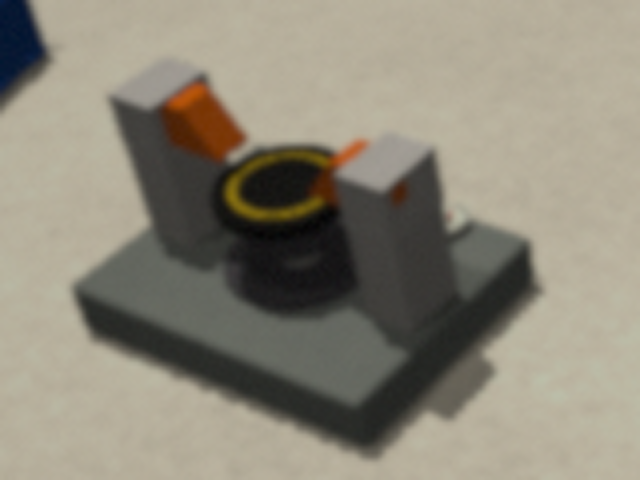

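View pics/side_crop0.png

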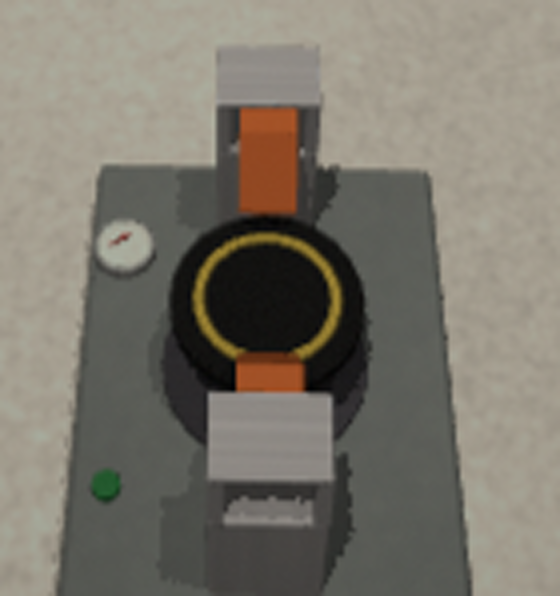

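View pics/side_blue0.png

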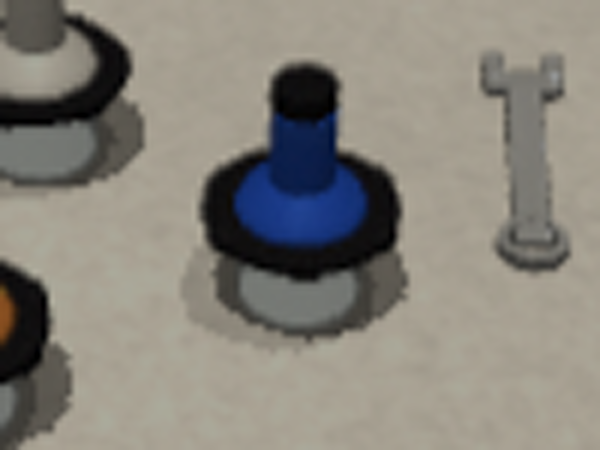

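View pics/scene_blue0.png

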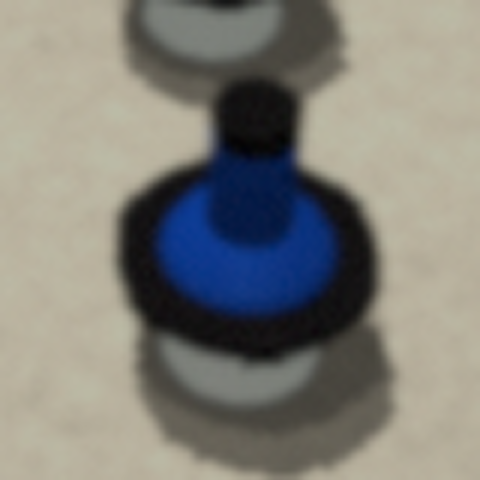

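Run:
```python
from h import *
def t(name,a,b):
    p,e=tri([ray('scene',a),ray('side',b)]); print(name,np.round(p,1),np.round(e,1)); return p
t('blue top',(308,211.3),(270.7,153.3))
t('blue collar 45-48',(306.5,236.7),(270.3,175))
t('pad',(141.2,156.5),(266.7,309.3))
a=t('tower-',(110,131.3),(267.5,344)); b=t('tower+',(167,150.5),(267,253.8))
print('yaw deg',np.degrees(np.arctan2(-(b-a)[0],(b-a)[1])),(a+b)/2)
for n,px,z in [('scene',(308,211.3),110),('side',(270.7,153.3),110),('scene',(306.5,236.7),47),('side',(270.3,175),47),('scene',(141.2,156.5),89),('side',(266.7,309.3),89)]: print(n,z,np.round(atz(ray(n,px),z),1))
c=cams.get_calibration('wrist');print(toolT())
```

```text
blue top [625.3 153.2 111.8] [1. 1.]
blue collar 45-48 [626.  153.8  45. ] [1.6 1.6]
pad [ 525.6 -239.4   87.7] [0.7 0.7]
tower- [ 507.7 -317.1  129.6] [0.8 0.8]
tower+ [ 543.2 -160.7  130.8] [0.8 0.8]
yaw deg -12.785130294485997 [ 525.44611139 -238.90348602  130.18724669]
scene 110 [622.3 153.4 110. ]
side 110 [626.4 154.3 110. ]
scene 47 [626.1 154.8  47. ]
side 47 [626.1 149.6  47. ]
scene 89 [ 526.4 -238.    89. ]
side 89 [ 525.8 -240.7   89. ]
[[ 4.23053295e-01 -2.44291513e-05 -9.06104800e-01  2.32654678e+02]
 [ 9.06104800e-01 -8.23615320e-06  4.23053296e-01  4.98346125e+02]
 [-1.77976509e-05 -1.00000000e+00  1.86510396e-05  2.05437664e+02]
 [ 0.00000000e+00  0.00000000e+00  0.00000000e+00  1.00000000e+00]]
```

Cup at about (625.5, 153.5), with its top measured at 112 against 110. Stand at (525.5, -239), yaw about -12.8°, pad measured at 88 against 89. I'll turn the jaws to the stand's x axis first.

Emit:
servo_tool:
  motion:
    - [0,0,0,0,0.0235,0,0.4]
    - [0,0,0,0,0.0235,0,0.4]
    - [0,0,0,0,0.0235,0,0.4]
    - [0,0,0,0,0.0235,0,0.4]
    - [0,0,0,0,0.0235,0,0.4]
    - [0,0,0,0,0.0235,0,0.4]
    - [0,0,0,0,0.0235,0,0.4]
    - [0,0,0,0,0.0235,0,0.4]
    - [0,0,0,0,0.0235,0,0.4]
    - [0,0,0,0,0.0045,0,0.4]
  grip_force: 50

```text
clock: 2.4
tool_pos: [232.7, 498.3, 205.5]
tool_rot: [-1.571, 0.0, -0.252]
ft_force: [-0.1, 0.3, -0.3]
finger_gap: 65.8
```

```bash
cat >> h.py <<'E'
def go(P,yaw=-0.223):
    T=toolT(); d=T[:3,:3].T@(np.array(P)-T[:3,3]); 
    Rd=np.array([[np.cos(yaw),0,-np.sin(yaw)],[np.sin(yaw),0,np.cos(yaw)],[0,-1,0]])
    rv=R.from_matrix(T[:3,:3].T@Rd).as_rotvec()
    print('pos',np.round(T[:3,3],1),'shift/200',np.round(d/200,4),'rot/2pi',np.round(rv/2/np.pi,4))
E
python3 -c "
from h import *
go((625.5,153.5,205)); s=arm.read_state(); print(s['tool_rot'],s['clock'],s['finger_gap'])"
```

```text
pos [232.7 498.3 205.5] shift/200 [ 2.3319e+00  2.2000e-03 -1.1804e+00] rot/2pi [ 0.     -0.0046 -0.    ]
[-1.57083419e+00  2.94588999e-05 -2.51842949e-01] 2.4 65.7898684401796
```

Emit:
servo_tool:
  motion:
    - [0.21,0,-0.106,0,-0.0046,0,0.4]
    - [0.21,0,-0.106,0,0,0,0.4]
    - [0.21,0,-0.106,0,0,0,0.4]
    - [0.21,0,-0.106,0,0,0,0.4]
    - [0.21,0,-0.106,0,0,0,0.4]
    - [0.21,0,-0.106,0,0,0,0.4]
    - [0.21,0,-0.106,0,0,0,0.4]
    - [0.21,0,-0.106,0,0,0,0.4]
    - [0.21,0,-0.106,0,0,0,0.4]
    - [0.21,0,-0.106,0,0,0,0.4]
    - [0.15,0,-0.06,0,0,0,0.4]
    - [0,0,0,0,0,0,0.4]

```text
clock: 3.6
tool_pos: [635.2, 166.1, 204.9]
tool_rot: [-1.57, -0.001, -0.22]
ft_force: [-0.0, -0.1, -1.2]
finger_gap: 65.7
```

```bash
python3 -c "
from h import *
go((625.5,153.5,205)); 
T=toolT(); save('wrist','wrist1.png'); print(proj('wrist',(625.5,153.5,110),T),proj('wrist',(625.5,153.5,47),T))
print(cams.recognise('wrist','cup_blue'),cams.pinpoint('wrist','cup_blue'),proj('wrist',(625.5,153.5,0),T))"
```

```text
pos [635.2 166.1 204.9] shift/200 [-0.0338 -0.0006 -0.0722] rot/2pi [-0.0002  0.0005  0.0001]
[np.float64(248.34550607708394), np.float64(206.45531308253953)] [np.float64(249.3931620515738), np.float64(189.8863982806442)]
[{'location': [247.4, 188.9], 'conf': 0.97}] [{'location': [250.2, 182.2], 'conf': 0.77}] [np.float64(249.9648478507082), np.float64(180.83697982172959)]
```

View pics/wrist1.png

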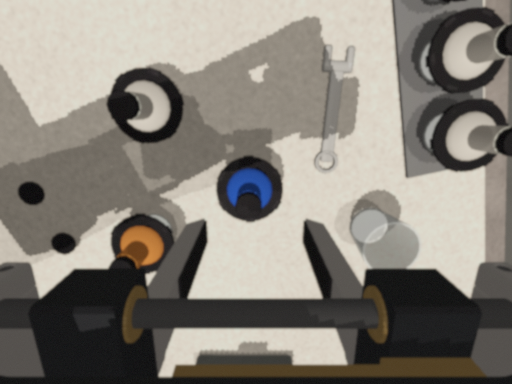

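Wrist view: the blue cup's collar is at (249,188) and its plug at (249,207), both matching the prediction within 2 px. I'll centre and descend.

Emit:
servo_tool:
  motion:
    - [-0.034,0,-0.072,0,0.0005,0,0.4]
    - [0,0.12,0,0,0,0,0.4]
    - [0,0.12,0,0,0,0,0.4]
    - [0,0.12,0,0,0,0,0.4]
    - [0,0.1,0,0,0,0,0.4]
    - [0,0,0,0,0,0,0.4]

```text
clock: 4.35
tool_pos: [617.7, 164.6, 114.3]
tool_rot: [-1.567, -0.004, -0.209]
ft_force: [-0.2, 0.2, 0.3]
finger_gap: 65.4
```

```bash
python3 -c "
from h import *
go((625.5,153.5,87)); 
T=toolT(); save('wrist','wrist2.png'); print(proj('wrist',(625.5,153.5,110),T));save('side','side2.png')"
```

```text
pos [617.7 164.6 114.3] shift/200 [ 0.049   0.1366 -0.0467] rot/2pi [-0.0007  0.0022  0.0007]
[np.float64(269.02433366584984), np.float64(241.03882215556004)]
```

View pics/wrist2.png

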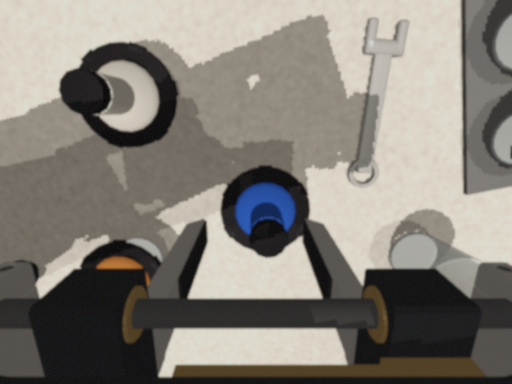

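View pics/side2.png

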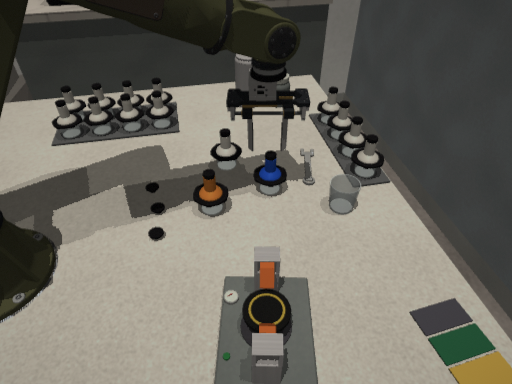

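Emit:
servo_tool:
  motion:
    - [0.049,0,-0.047,0,0.002,0,0.4]
    - [0,0,0,0,0,0,0.4]

```text
clock: 4.65
tool_pos: [628.1, 153.5, 120.6]
tool_rot: [-1.563, -0.012, -0.222]
ft_force: [0.0, 0.9, -0.0]
finger_gap: 66.0
```

```bash
python3 -c "
from h import *
go((625.5,153.5,87))"
```

```text
pos [628.1 153.5 120.6] shift/200 [-0.0148  0.1678 -0.0039] rot/2pi [-0.0012  0.0002  0.0019]
```

Emit:
servo_tool:
  motion:
    - [-0.014,0.05,-0.004,-0.0012,0,0.0019,0.4]
    - [0,0.05,0,0,0,0,0.4]
    - [0,0.04,0,0,0,0,0.4]
    - [0,0,0,0,0,0,0.4]

```text
clock: 5.05
tool_pos: [625.5, 152.9, 91.2]
tool_rot: [-1.571, -0.0, -0.223]
ft_force: [-0.6, -0.6, -0.2]
finger_gap: 65.6
```

```bash
python3 -c "
from h import *
go((625.5,153.5,87))"
```

```text
pos [625.5 152.9  91.2] shift/200 [-0.0009  0.0208  0.003 ] rot/2pi [0. 0. 0.]
```

Emit:
servo_tool:
  motion:
    - [0,0.02,0.003,0,0,0,0.4]
    - [0,0,0,0,0,0,0.0]
    - [0,0,0,0,0,0,-0.3]
    - [0,0,0,0,0,0,-1]
    - [0,0,0,0,0,0,-1]
    - [0,0,0,0,0,0,-1]
    - [0,0,0,0,0,0,-1]
    - [0,0,0,0,0,0,-1]

```text
clock: 5.85
tool_pos: [625.8, 153.8, 87.1]
tool_rot: [-1.571, -0.0, -0.223]
ft_force: [1.2, 0.0, -0.4]
finger_gap: 27.3
```

```bash
python3 -c "
from h import *
go((625.5,153.5,200)); save('wrist','wrist3.png'); save('side','side3.png')"
```

```text
pos [625.8 153.8  87.1] shift/200 [-0.0007 -0.5643 -0.0016] rot/2pi [-0.      0.0001  0.0001]
```

View pics/wrist3.png

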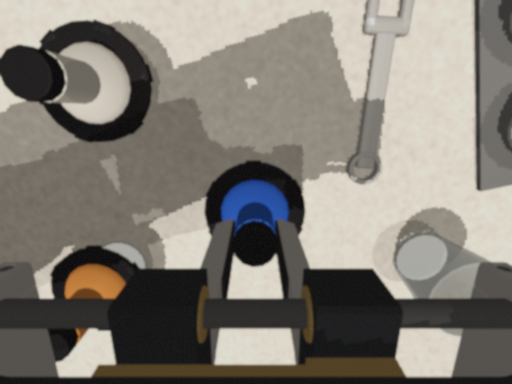

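View pics/side3.png

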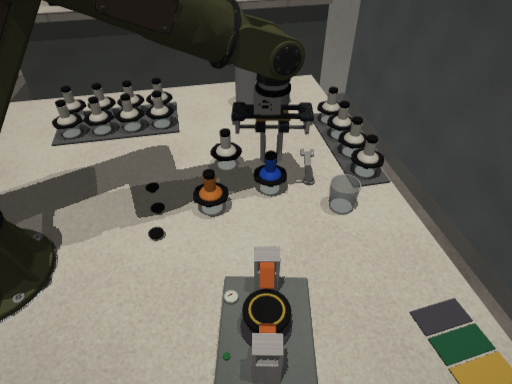

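Gap 27.3 mm on the 28 mm neck, so the cup is gripped. Lifting it clear.

Emit:
servo_tool:
  motion:
    - [0,-0.1,0,0,0,0,-1]
    - [0,-0.18,0,0,0,0,-1]
    - [0,-0.18,0,0,0,0,-1]
    - [0,-0.18,0,0,0,0,-1]
    - [0,-0.18,0,0,0,0,-1]
    - [0,-0.05,0,0,0,0,-1]
    - [0,0,0,0,0,0,-1]

```text
clock: 6.65
tool_pos: [624.7, 153.5, 265.1]
tool_rot: [-1.572, 0.004, -0.223]
ft_force: [-0.1, -0.3, -2.3]
finger_gap: 26.7
```

```bash
python3 -c "
from h import *
go((525.5,-239,260)); save('side','side4.png'); print(arm.read_state()['ft_force'])"
```

```text
pos [624.7 153.5 265.1] shift/200 [-0.0504  0.0292 -2.0238] rot/2pi [ 0.0003  0.     -0.0006]
[ 1.14607081  0.13916206 -0.25989458]
```

View pics/side4.png

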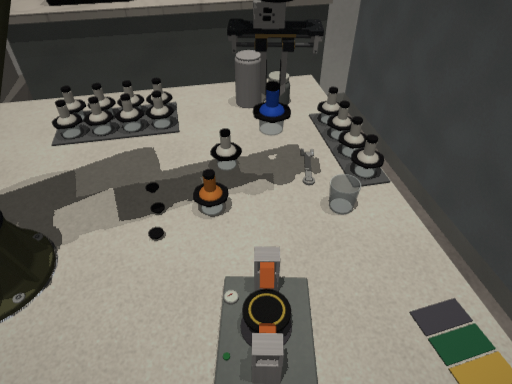

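The cup is lifted upright at (272,105). Carrying it over to the stand.

Emit:
servo_tool:
  motion:
    - [-0.005,0,-0.1,0,0,0,-1]
    - [-0.005,0,-0.18,0,0,0,-1]
    - [-0.005,0,-0.22,0,0,0,-1]
    - [-0.005,0,-0.22,0,0,0,-1]
    - [-0.005,0,-0.22,0,0,0,-1]
    - [-0.005,0,-0.22,0,0,0,-1]
    - [-0.005,0,-0.22,0,0,0,-1]
    - [-0.005,0,-0.22,0,0,0,-1]
    - [-0.005,0,-0.2,0,0,0,-1]
    - [0,0,-0.12,0,0,0,-1]
    - [0,0,-0.05,0,0,0,-1]
    - [0,0,0,0,0,0,-1]

```text
clock: 7.9
tool_pos: [518.2, -240.7, 238.0]
tool_rot: [-1.573, 0.041, -0.22]
ft_force: [-0.4, 0.4, -0.2]
finger_gap: 27.1
```

```bash
python3 -c "
from h import *
go((525.5,-239,260))"
```

```text
pos [ 518.2 -240.7  238. ] shift/200 [ 0.0293 -0.1113  0.0159] rot/2pi [ 0.0003  0.0005 -0.0065]
```

Emit:
servo_tool:
  motion:
    - [0.029,-0.05,0.016,0.0003,0.0005,-0.0065,-1]
    - [0,0,0,0,0,0,-1]
    - [0,0,0,0,0,0,-1]

```text
clock: 8.2
tool_pos: [526.4, -235.6, 247.3]
tool_rot: [-1.57, -0.002, -0.221]
ft_force: [-0.1, 1.0, -0.6]
finger_gap: 27.3
```

```bash
python3 -c "
from h import *
go((525.5,-239,260)); save('side','side5.png'); save('scene','scene5.png');save('wrist','wrist5.png'); 
for n in('scene','side'):
    c=cv2.imread(f'pics/{n}5.png')
    cv2.imwrite(f'pics/{n}_crop5.png',cv2.resize(c[60:220,60:240] if n=='scene' else c[160:384,180:360],None,fx=3,fy=3,interpolation=cv2.INTER_CUBIC))
"
```

```text
pos [ 526.4 -235.6  247.3] shift/200 [-0.0003 -0.0634 -0.0175] rot/2pi [-0.0002  0.0003  0.0003]
```

View pics/side_crop5.png

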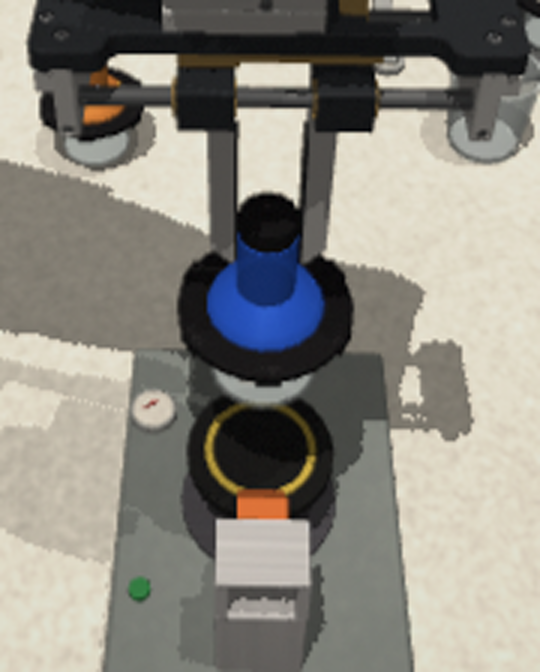

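View pics/scene_crop5.png

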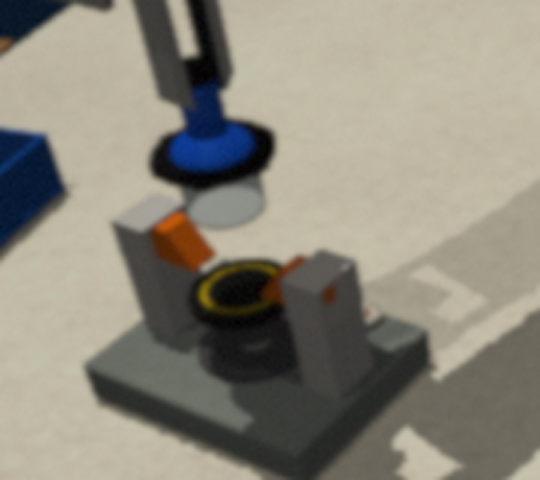

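View pics/wrist5.png

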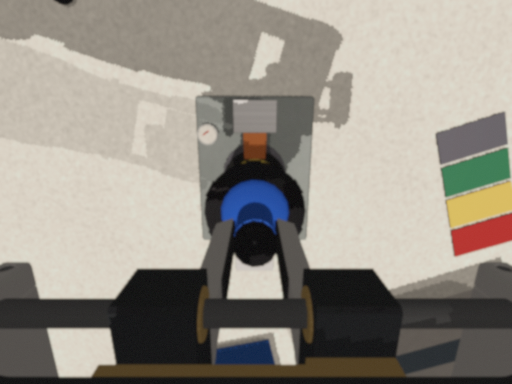

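Run:
```python
from h import *
p,e=tri([ray('scene',(131,110.7)),ray('side',(268.7,263.3))]); print('collar',p,e)
s=toolT()[:3,3]; print(s, s[2]-87)
z=s[2]-87
print('side top atz',atz(ray('side',(269.3,230)),z+110),'collar',atz(ray('side',(268.7,263.3)),z+47),atz(ray('scene',(131,110.7)),z+47))
# tower top line check in the wrist: + tower
T=toolT(); 
sx=np.array([np.cos(-.223),np.sin(-.223)]); sy=np.array([-sx[1],sx[0]])
for off in (64,105): print(off,proj('wrist',np.r_[np.array([525.5,-239])+off*sy,133 if off==64 else 35],T))
```

```text
collar [ 526.24628547 -236.37255216  204.32846281] [np.float64(1.089899101499631), np.float64(1.0898991014997426)]
[ 526.22855113 -236.09612142  247.36503179] 160.36503179409272
side top atz [ 526.81373425 -233.8721851   270.36503179] collar [ 526.3082005  -239.63544967  207.36503179] [ 529.39897388 -232.83980601  207.36503179]
64 [np.float64(254.69852783223692), np.float64(130.23427780791752)]
105 [np.float64(254.53460583597192), np.float64(93.47635211040627)]
```

Cup collar measured at (526.2, -236.4), directly under the TCP as expected. The wrist view puts the stand about 1–2 mm further along −y. I'll centre at (525.5, -240) and lower.

Emit:
servo_tool:
  motion:
    - [0,0.05,-0.02,0,0,0,-1]
    - [0,0.1,0,0,0,0,-1]
    - [0,0.1,0,0,0,0,-1]
    - [0,0,0,0,0,0,-1]

```text
clock: 8.75
tool_pos: [525.2, -240.1, 194.0]
tool_rot: [-1.57, -0.002, -0.22]
ft_force: [0.5, 0.5, -1.1]
finger_gap: 27.2
```

```bash
python3 -c "
from h import *
go((525.5,-240,180))"
```

```text
pos [ 525.2 -240.1  194. ] shift/200 [0.0011 0.0698 0.0006] rot/2pi [-0.0001  0.0004  0.0003]
```

Emit:
servo_tool:
  motion:
    - [0.001,0.04,0,0,0.0004,0,-1]
    - [0,0.03,0,0,0,0,-1]
    - [0,0.02,0,0,0,0,-1]
    - [0,0,0,0,0,0,-1]

```text
clock: 9.15
tool_pos: [525.9, -240.7, 176.0]
tool_rot: [-1.571, -0.003, -0.223]
ft_force: [-1.5, 1.2, 2.8]
finger_gap: 27.1
```

```bash
python3 -c "
from h import *
go((525.5,-240,136)); save('side','side6.png'); save('scene','scene6.png') 
for n in('scene','side'):
    c=cv2.imread(f'pics/{n}6.png')
    cv2.imwrite(f'pics/{n}_crop6.png',cv2.resize(c[60:220,60:240] if n=='scene' else c[200:384,180:360],None,fx=3,fy=3,interpolation=cv2.INTER_CUBIC))
"
```

```text
pos [ 525.9 -240.7  176. ] shift/200 [-0.0035  0.1998  0.0026] rot/2pi [-0.     -0.      0.0005]
```

View pics/side_crop6.png

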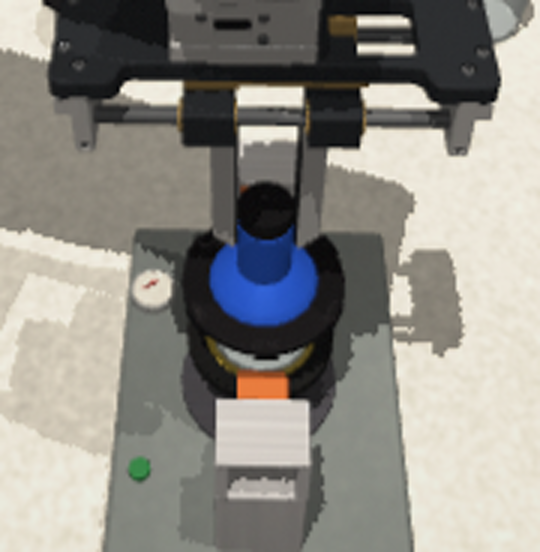

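View pics/scene_crop6.png

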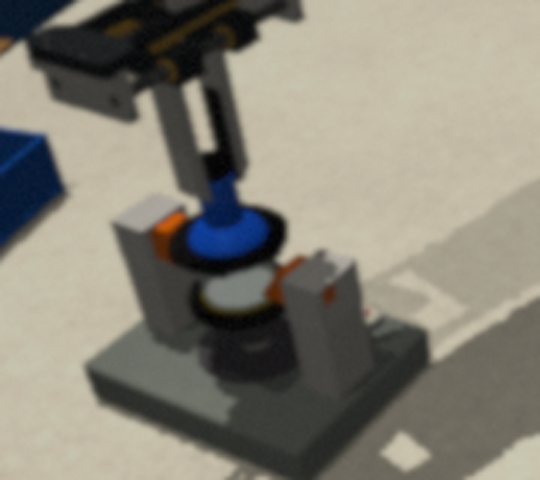

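Touching the pad at TCP z = 176, as expected, with the cup centred between the latches. Pressing down.

Emit:
servo_tool:
  motion:
    - [-0.003,0.03,0.003,0,0,0.0005,-1]
    - [0,0.03,0,0,0,0,-1]
    - [0,0.03,0,0,0,0,-1]
    - [0,0.03,0,0,0,0,-1]
  grip_force: 60

```text
clock: 9.65
tool_pos: [526.5, -240.9, 154.3]
tool_rot: [-1.573, -0.005, -0.223]
ft_force: [-4.3, 2.0, 15.9]
finger_gap: 26.9
```

```bash
python3 -c "
from h import *
go((525.5,-240,136))"
```

```text
pos [ 526.5 -240.9  154.3] shift/200 [-0.0061  0.0914  0.0033] rot/2pi [ 0.0003 -0.0001  0.0008]
```

Emit:
servo_tool:
  motion:
    - [-0.006,0.03,0.003,0.0003,0,0.0008,-1]
    - [0,0.03,0,0,0,0,-1]
    - [0,0.02,0,0,0,0,-1]

```text
clock: 9.95
tool_pos: [526.5, -240.8, 140.4]
tool_rot: [-1.573, -0.005, -0.223]
ft_force: [-3.7, 0.5, 9.1]
finger_gap: 27.2
```

```bash
python3 -c "
from h import *
go((525.5,-240,136))"
```

```text
pos [ 526.5 -240.8  140.4] shift/200 [-0.006   0.022   0.0029] rot/2pi [ 0.0003 -0.      0.0008]
```

Force dropped from 16 N to 9 N, so the collar is past the latches. A little deeper, then hold.

Emit:
servo_tool:
  motion:
    - [-0.005,0.02,0.002,0.0003,0,0.0008,-1]
    - [0,0.012,0,0,0,0,-1]
    - [0,0.004,0,0,0,0,-1]

```text
clock: 10.25
tool_pos: [526.6, -240.8, 134.0]
tool_rot: [-1.572, -0.004, -0.223]
ft_force: [-3.5, 1.3, 10.1]
finger_gap: 27.0
```

```bash
python3 -c "
from h import *
go((525.5,-240,136)); print(arm.read_state()['ft_force'])"
```

```text
pos [ 526.6 -240.8  134. ] shift/200 [-0.006  -0.0101  0.0027] rot/2pi [ 0.0002 -0.      0.0006]
[-3.52742126  1.31118449 10.13183904]
```

Emit:
servo_tool:
  motion:
    - [-0.002,0.004,0,0,0,0,-1]
    - [0,0.004,0,0,0,0,-1]
    - [0,0.004,0,0,0,0,-1]
    - [0,0.004,0,0,0,0,-1]
    - [0,0.004,0,0,0,0,-1]
    - [0,0.004,0,0,0,0,-1]
    - [0,0.004,0,0,0,0,-1]
    - [0,0.004,0,0,0,0,-1]
    - [0,0.004,0,0,0,0,-1]
    - [0,0.004,0,0,0,0,-1]

```text
clock: 11.25
tool_pos: [526.4, -240.8, 133.9]
tool_rot: [-1.574, -0.009, -0.223]
ft_force: [-4.3, 1.1, 13.5]
finger_gap: 27.2
```

```bash
python3 -c "
from h import *
go((525.5,-240,140)); save('side','side7.png'); save('scene','scene7.png');save('wrist','wrist7.png') 
for n in('scene','side'):
    c=cv2.imread(f'pics/{n}7.png')
    cv2.imwrite(f'pics/{n}_crop7.png',cv2.resize(c[90:220,70:230] if n=='scene' else c[220:384,180:360],None,fx=4,fy=4 if n=='scene' else 3.5,interpolation=cv2.INTER_CUBIC))
"
```

```text
pos [ 526.4 -240.8  133.9] shift/200 [-0.0051 -0.0303  0.0028] rot/2pi [0.0005 0.     0.0014]
```

View pics/side_crop7.png

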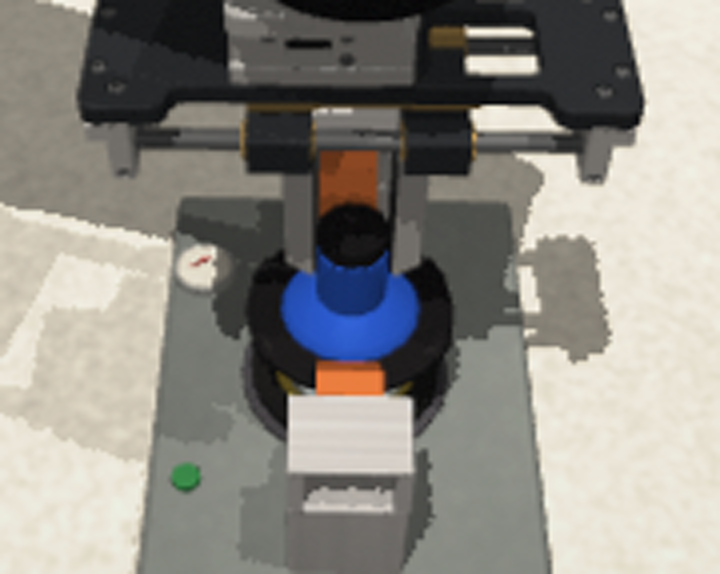

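View pics/scene_crop7.png

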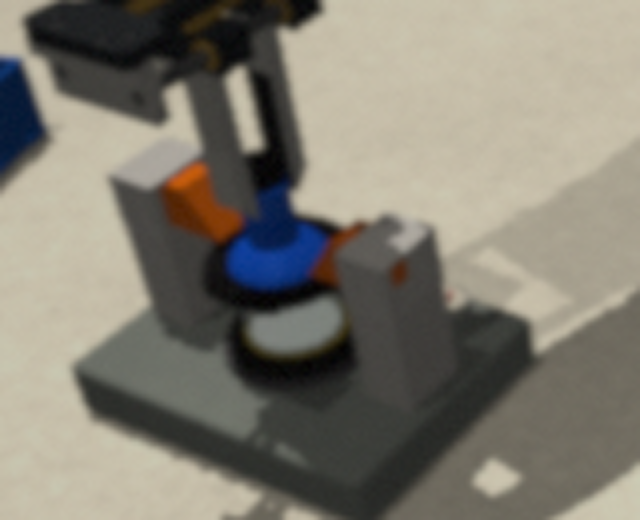

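View pics/wrist7.png

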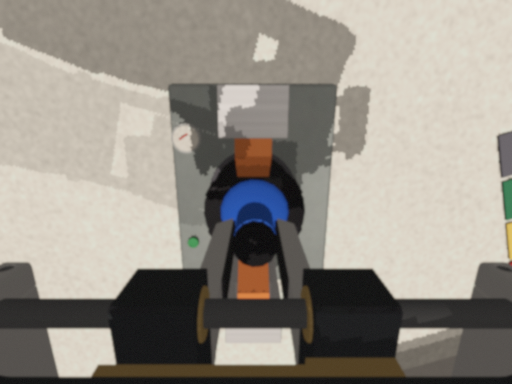

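Both latches lie over the collar: in the wrist view, orange at (253,155) and (253,275) reaches onto it. I'll ease up about 5 mm onto the latches and then release.

Emit:
servo_tool:
  motion:
    - [-0.004,-0.012,0.003,0.0005,0,0.0014,-1]
    - [0,-0.01,0,0,0,0,-1]
    - [0,0,0,0,0,0,-1]

```text
clock: 11.7
tool_pos: [526.6, -240.8, 139.9]
tool_rot: [-1.572, -0.004, -0.223]
ft_force: [-2.7, 0.9, 7.8]
finger_gap: 27.3
```

```bash
python3 -c "
from h import *
go((525.5,-240,140)); print(arm.read_state()['ft_force'])"
```

```text
pos [ 526.6 -240.8  139.9] shift/200 [-0.006  -0.0003  0.0026] rot/2pi [0.0002 0.     0.0006]
[-2.70916244  0.88520181  7.78343099]
```

Emit:
servo_tool:
  motion:
    - [-0.004,-0.006,0.002,0,0,0.0005,-1]
    - [0,0,0,0,0,0,-1]
    - [0,0,0,0,0,0,-1]

```text
clock: 12.0
tool_pos: [526.5, -240.8, 140.0]
tool_rot: [-1.573, -0.003, -0.223]
ft_force: [-2.0, -0.2, 7.4]
finger_gap: 26.8
```

It stayed at 140.0 when pulled up, so the latches are holding. Releasing.

Emit:
servo_tool:
  motion:
    - [0,0,0,0,0,0,-1]
    - [0,0,0,0,0,0,-0.2]
    - [0,0,0,0,0,0,-0.1]
    - [0,0,0,0,0,0,0.1]
    - [0,0,0,0,0,0,0.2]
    - [0,0,0,0,0,0,0.2]
  grip_force: 5

```text
clock: 12.6
tool_pos: [525.8, -240.0, 138.2]
tool_rot: [-1.572, 0.0, -0.223]
ft_force: [1.1, 0.4, 0.4]
finger_gap: 55.8
```

```bash
python3 -c "
from h import *
go((525.5,-240,240)); print(arm.read_state()['ft_force']); save('wrist','wrist8.png')"
```

```text
pos [ 525.8 -240.   138.2] shift/200 [-0.0018 -0.5089 -0.0007] rot/2pi [ 0.0002  0.     -0.    ]
[1.12722086 0.44770756 0.37736609]
```

View pics/wrist8.png

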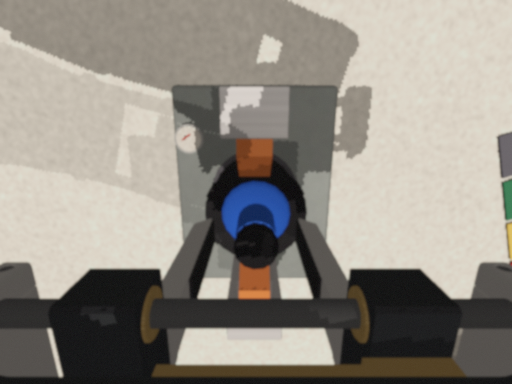

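Released: the neck at (256,240) stands free between the fingers and both latches are on the collar. Retreating upwards.

Emit:
servo_tool:
  motion:
    - [0,-0.06,0,0,0,0,0.2]
    - [0,-0.1,0,0,0,0,0.2]
    - [0,-0.12,0,0,0,0,0.2]
    - [0,-0.15,0,0,0,0,0.2]
    - [0,-0.15,0,0,0,0,0.2]
    - [0,-0.1,0,0,0,0,0.2]
    - [0,0,0.2,0,0,0,0.2]
    - [0,0,0.2,0,0,0,0.2]
    - [0,0,0.2,0,0,0,0.2]
    - [0,0,0,0,0,0,0.2]
    - [0,0,0,0,0,0,0.2]

```text
clock: 13.75
tool_pos: [552.6, -119.3, 290.0]
tool_rot: [-1.572, -0.007, -0.225]
ft_force: [0.4, -0.6, -0.8]
finger_gap: 56.5
```

```bash
python3 -c "
from h import *
print(arm.read_state()['ft_force']); save('side','side9.png'); save('scene','scene9.png')
for n in('scene','side'):
    print(n,[(np.round(a['location'],1),round(a['conf'],2)) for a in cams.pinpoint(n,'cup_blue')[:2]],[(np.round(a['location'],1),round(a['conf'],2)) for a in cams.pinpoint(n,'cup_amber')[:2]])
    c=cv2.imread(f'pics/{n}9.png')
    cv2.imwrite(f'pics/{n}_crop9.png',cv2.resize(c[90:220,70:230] if n=='scene' else c[220:384,180:360],None,fx=4,fy=4 if n=='scene' else 3.5,interpolation=cv2.INTER_CUBIC))
"
```

```text
[ 0.36182991 -0.63410283 -0.77527348]
scene [(array([142.9, 169.6]), 0.92)] [(array([301.1, 197.5]), 0.93)]
side [(array([264.1, 321.8]), 0.97)] [(array([211.1, 205.2]), 0.87)]
```

View pics/side_crop9.png

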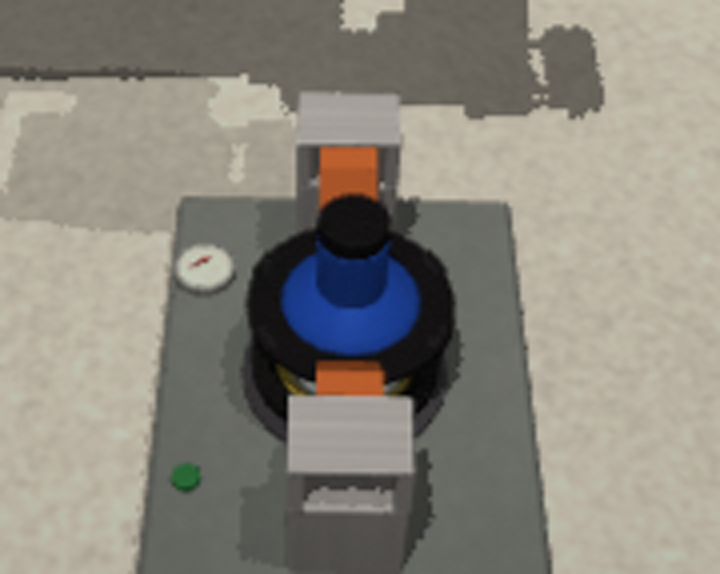

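View pics/scene_crop9.png

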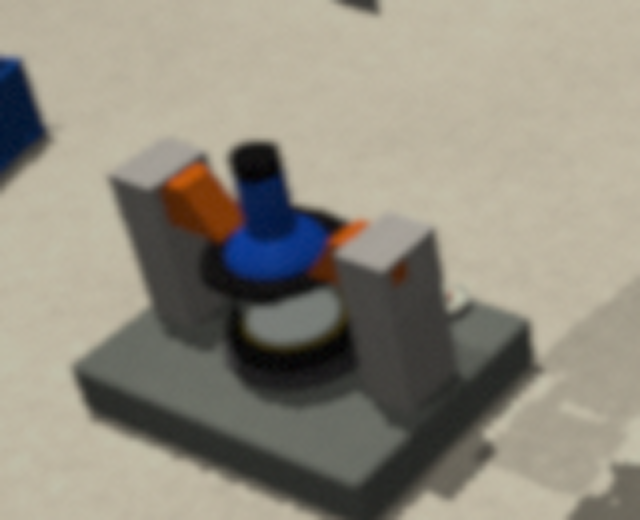

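View pics/side9.png

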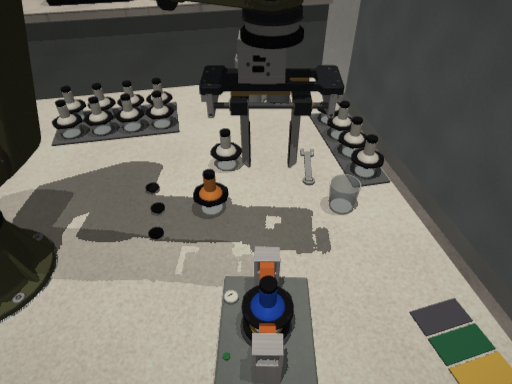

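Run:
```python
from h import *
p,e=tri([ray('scene',(142.9,169.6)),ray('side',(264.1,321.8))]); print('org',np.round(p,1),np.round(e,1))
t=(70+254/4,90+156/4-0.5),(180+353/4,220+222/3.5)
p,e=tri([ray('scene',t[0]),ray('side',t[1])]); print('top',np.round(p,1),np.round(e,1))
c=(70+274/4,90+254/4),(180+351/4,220+303/3.5)
p,e=tri([ray('scene',c[0]),ray('side',c[1])]); print('collar',np.round(p,1),np.round(e,1))
p,e=tri([ray('scene',(301.1,197.5)),ray('side',(211.1,205.2))]); print('amber',np.round(p,1))
# expected pixels for level cup
for z in(163,100):print([np.round(proj(n,(525.8,-240,z)),1) for n in('scene','side')])
print(t,c)
```

```text
org [ 523.7 -241.8   50.4] [2. 2.]
top [ 526.  -240.7  161.1] [0.6 0.6]
collar [ 527.5 -241.7   97.6] [0.4 0.4]
amber [470.8 114.8   2.7]
[array([133.4, 127.9]), array([267.7, 282.1])]
[array([139.5, 152.2]), array([266.7, 305.2])]
((133.5, 128.5), (268.25, 283.42857142857144)) ((138.5, 153.5), (267.75, 306.57142857142856))
```

The cup is level, with its top at 161 mm (163 expected) directly over its collar, and the amber cup has not moved. Handing in.

```bash
python3 -c "
from workcell import arm
print(arm.close_job())"
```

```text
the job is handed in; nothing more can be done
None
```

The blue-lidded cup is on the leak-check stand, held down by both orange latches with the gripper clear of it. I handed the job in at about 14 s on the robot's clock. I gripped the cup by its neck and set it on the pad. I pressed it to the stop, where the force peaked near 16 N, and held it there for over 1 s. I then let it rise onto the latches, released it and moved the arm away.

**Last checks:**
- **Seating:** both latches show over the collar. The underside measured about 50 mm and the top 161 mm above the table, against 53 and 163 expected, which is within measurement error.
- **Level and centring:** the top, collar and underside line up within about 4 mm (top and collar within 2 mm). The cup is within about 3 mm of the pad axis.
- **Amber cup:** it measured within about 2 mm of its starting position, so it has not moved.
- **Robot:** it is touching nothing, and the wrist force is about 1 N.

No check failed. Arm moves drifted at times, by up to about 27 mm in height on the carry to the stand, and I corrected this before each contact.

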